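# Scoop walnuts into the serving dish and lift it level

## Robot

A 6-joint arm with a two-finger parallel gripper is mounted at the origin on the work surface. World frame = base frame: x ahead of the robot, y to its left, z up, the work surface at z = 0. Lengths are in mm, angles in rad, forces in N, time in s.
With the tool pointing down it reaches from about 275 to 775 mm from the base axis. Payload 14.6 kg.
Tool frame: the origin (TCP) lies on the mounting face of the last link; the fingertips stand 173 mm ahead of it and the grasp point (between the pads) lies 155 mm ahead of it (robot.grasp_offset is the distance from the TCP to the grasp point, in mm); z points along the fingers, y is the direction in which the jaws open and shut (so a half turn about z gives the same grasp; the last joint's range is limited). The gripper opens to 85 mm and grips with 20 to 120 N. Pads are 22 mm wide; open, the fingers measure 114 mm over their backs; the gripper's body (76 mm by 85 mm) begins 54 mm behind the grasp point. The pads swing forward as they close: fully open they stand 13 mm farther back than shut.
Start: joints at [-1.302, 0.263, -0.048, 1.259, 0, 1.415], TCP at [215.889, -478.561, 404.678] pointing down, gripper open.
Joint ranges: [-2.65, 2.65], [-0.89, 1.7], [-1.18, 1.37], [-2.13, 2.11], [-1.35, 1.29], [-3.14, 3.14]. Speed limits (rad/s): [1.89, 1.89, 2.57, 2.79, 3.14, 3.14].

## Interface

Orientations are given as a unit quaternion [w, x, y, z].
In Python, from workcell import robot gives the robot as it stands. The module is installed in compiled form; this text tells all that it offers.
- The arm moves only by the tool carry_out, never from a script. Its argument "steps" is a list of rows, each a list of 7 numbers: the shift along the tool's x, y, z in cm, then the turn, a rotation vector about the tool's x, y, z in degrees, then the opening in per cent of the stroke, from 0 (shut) to 100 (fully open). A call has 1 to 10 rows; each row shifts and turns the commanded pose from where the row before left it, along the tool's axes as they then stand; what a row does not reach is not made up. A row lasts 1/10 s, in which the tool goes at most 50 mm and 8.59 degrees, less where a joint would pass 70% of its speed; a pose out of reach is approached as far as the arm can. A call with a gripper value outside its range is refused whole. The fingers move at their own pace and stop on an object; "force" is the grip in N (left out, the last holds). Time passes only in rows, so rows that do not move let the fingers close. It gives the time, the measured TCP pose, the force and the opening at its end, in the units of the state.
- robot.state(): the state, without advancing time (a new reading comes with each control period).
- robot.get_image(name): name is "scene" or "top"; returns a dict with "color" (400x640x3 uint8, blue, green, red), "camera_matrix" (3x3 intrinsics, pixels), "R" (3x3) and "t" (3): a world point X has camera coordinates R X + t. Camera axes: x right, y down, z forward; pixel columns grow to the right and rows downward; lengths in mm; the calibration is good to about 2 mm. A picture is of the moment at which its call begins. There is no depth.
- robot.hand_in(): hands the job in, once; it reports no verdict.
The state is a dict: "clock": time; "joint_pos": joint angles; "joint_vel": joint speeds; "effort": joint torques, N m; "position": TCP position; "eef_rot": TCP orientation; "force": force on the tool from outside, world axes, zero at the start; "wrist_torque": the same for the moment, N m; "finger_gap": finger opening in mm.
Only numpy, scipy, OpenCV 4.12 (cv2) and the standard library are available. Lean on these libraries where they do the work, as an engineer would, in place of code of your own. Each camera call takes 0.05 s, during which the arm holds its last target. There are 200 camera calls.

## Task

Using the scoop, not the fingers, take walnuts from the wooden trough and tip at least three of the four into the turquoise dish (either well), then set the scoop back down flat in the trough and let it go. Finally take the dish by its centre handle, lift it about 10 cm straight up off the cedar shelf without tipping it, and finish while still holding it there, level and still, with the walnuts in it. Leave the cup and the jar where they are.

Things in the scene. Friction and masses are not known exactly. Their poses are not given: they have to be found in the camera images.
- trough: Fixed wooden trough, 296 long (x) x 96 wide (y). Origin: centre of its underside. Inner floor at z = 6, flat, 80 wide, from x = -110 to +140. At the -x end (towards the robot) a smooth ramp rises at 52 degrees from x = -110 at floor level to x = -140, z = 44. Side and +x walls 36 high, 8 thick; -x wall 44 high.
- scoop: Loose aluminium scoop, 0.16 kg, lying in the +x part of the trough, open end (-x) to the ramp, yaw as the trough within 2 degrees. Origin: centre of its underside. Pan x -46 to +46, 72 wide, floor 2 thick, side walls 26 high (5 in the front 24), back wall 32. Flat upright wooden handle at the back: 12 thick (x 46 to 58), 28 wide (y), z 10 to 105.
- scoop_grip (a point): Point in the middle of the scoop's handle to grip, 85 above its underside, at scoop x = +52.
- scoop_lip (a point): Middle of the scoop's rounded lip (3 high), scoop x = -46, z = 2. Slid along the floor, the scoop pushes the walnuts to the ramp; with the lip hard against the ramp, raised along the slope with the open end tilting up, it takes in those at the ramp too. The lip keeps them in while level; they roll out once the open end is tilted down some 25 degrees or more.
- walnut0: Round brown walnut, 28 in diameter, about 14 g, starts on the trough floor between the scoop and the ramp. Origin: its centre.
- walnut1: Round brown walnut, 28 in diameter, about 14 g, starts on the trough floor between the scoop and the ramp. Origin: its centre.
- walnut2: Round brown walnut, 28 in diameter, about 14 g, starts on the trough floor between the scoop and the ramp. Origin: its centre.
- walnut3: Round brown walnut, 28 in diameter, about 14 g, starts on the trough floor between the scoop and the ramp. Origin: its centre.
- shelf: Fixed low cedar shelf board, 170 (x) x 250 (y), 30 high. Origin: centre of its underside.
- dish: Turquoise ceramic serving dish standing on the cedar shelf, 110 (x) x 204 (y), rim 45 high, about 0.5 kg. Two open wells, each 98 (x) x 90 (y) inside, centred at y = +51 and y = -51, walls 6 thick, floor about 6 thick. Between them an upright handle plate 12 thick (y) x 60 wide (x), its top at z = 115. Origin: centre of its underside.
- dish_grip (a point): Point in the middle of the dish's handle plate to grip, 95 above the dish's underside.
- cup: Turquoise ceramic cup (bystander), 72 across the rim, 85 high, beyond the work. Origin: centre of its underside.
- jar: Amber glass jar with wooden cap (bystander), 70 across, 110 high, beyond the work. Origin: centre of its underside.
Mind the look-alikes: they are no part of the job. There is more than one size of the dish; the job needs the smallest.

How it is judged (in metres and radians):
On the way, in this order (a step that is already met when the one before it is completed fails the run):
1. the scoop is raised off the trough floor with at least one walnut in it (z of scoop in the frame of trough above 0.05 m and ((x of walnut0 in the frame of scoop between -0.046 and 0.05 m and y of walnut0 in the frame of scoop between -0.036 and 0.036 m and z of walnut0 in the frame of scoop between 0 and 0.06 m) or (x of walnut1 in the frame of scoop between -0.046 and 0.05 m and y of walnut1 in the frame of scoop between -0.036 and 0.036 m and z of walnut1 in the frame of scoop between 0 and 0.06 m) or (x of walnut2 in the frame of scoop between -0.046 and 0.05 m and y of walnut2 in the frame of scoop between -0.036 and 0.036 m and z of walnut2 in the frame of scoop between 0 and 0.06 m) or (x of walnut3 in the frame of scoop between -0.046 and 0.05 m and y of walnut3 in the frame of scoop between -0.036 and 0.036 m and z of walnut3 in the frame of scoop between 0 and 0.06 m))), for 0.1 s.
2. at least three walnuts lie in the dish ((((x of walnut1 in the frame of dish between -0.055 and 0.055 m and y of walnut1 in the frame of dish between -0.102 and 0.102 m and z of walnut1 in the frame of dish between 0.005 and 0.06 m) and (x of walnut2 in the frame of dish between -0.055 and 0.055 m and y of walnut2 in the frame of dish between -0.102 and 0.102 m and z of walnut2 in the frame of dish between 0.005 and 0.06 m) and (x of walnut3 in the frame of dish between -0.055 and 0.055 m and y of walnut3 in the frame of dish between -0.102 and 0.102 m and z of walnut3 in the frame of dish between 0.005 and 0.06 m)) or ((x of walnut0 in the frame of dish between -0.055 and 0.055 m and y of walnut0 in the frame of dish between -0.102 and 0.102 m and z of walnut0 in the frame of dish between 0.005 and 0.06 m) and (x of walnut2 in the frame of dish between -0.055 and 0.055 m and y of walnut2 in the frame of dish between -0.102 and 0.102 m and z of walnut2 in the frame of dish between 0.005 and 0.06 m) and (x of walnut3 in the frame of dish between -0.055 and 0.055 m and y of walnut3 in the frame of dish between -0.102 and 0.102 m and z of walnut3 in the frame of dish between 0.005 and 0.06 m)) or ((x of walnut0 in the frame of dish between -0.055 and 0.055 m and y of walnut0 in the frame of dish between -0.102 and 0.102 m and z of walnut0 in the frame of dish between 0.005 and 0.06 m) and (x of walnut1 in the frame of dish between -0.055 and 0.055 m and y of walnut1 in the frame of dish between -0.102 and 0.102 m and z of walnut1 in the frame of dish between 0.005 and 0.06 m) and (x of walnut3 in the frame of dish between -0.055 and 0.055 m and y of walnut3 in the frame of dish between -0.102 and 0.102 m and z of walnut3 in the frame of dish between 0.005 and 0.06 m)) or ((x of walnut0 in the frame of dish between -0.055 and 0.055 m and y of walnut0 in the frame of dish between -0.102 and 0.102 m and z of walnut0 in the frame of dish between 0.005 and 0.06 m) and (x of walnut1 in the frame of dish between -0.055 and 0.055 m and y of walnut1 in the frame of dish between -0.102 and 0.102 m and z of walnut1 in the frame of dish between 0.005 and 0.06 m) and (x of walnut2 in the frame of dish between -0.055 and 0.055 m and y of walnut2 in the frame of dish between -0.102 and 0.102 m and z of walnut2 in the frame of dish between 0.005 and 0.06 m)))), for 0.2 s.
3. the scoop lies flat in the trough again, let go (x of scoop in the frame of trough between -0.145 and 0.145 m and y of scoop in the frame of trough between -0.045 and 0.045 m and z of scoop in the frame of trough between 0 and 0.02 m and angle between scoop's own z axis and vertical below 0.2 rad and contact force between the fingers and scoop below 0.05 N), for 0.2 s.
At the end, for the whole second after the job is handed in: Three or more walnuts in the dish; scoop flat in the trough, let go; dish held by the fingers 50-200 mm above the shelf top, centre within 80 mm of the shelf's, level within 0.12 rad, under 20 mm/s and 0.1 rad/s, off the shelf; cup and jar within 30 mm of their start (all of step 3 and (((x of walnut1 in the frame of dish between -0.055 and 0.055 m and y of walnut1 in the frame of dish between -0.102 and 0.102 m and z of walnut1 in the frame of dish between 0.005 and 0.06 m) and (x of walnut2 in the frame of dish between -0.055 and 0.055 m and y of walnut2 in the frame of dish between -0.102 and 0.102 m and z of walnut2 in the frame of dish between 0.005 and 0.06 m) and (x of walnut3 in the frame of dish between -0.055 and 0.055 m and y of walnut3 in the frame of dish between -0.102 and 0.102 m and z of walnut3 in the frame of dish between 0.005 and 0.06 m)) or ((x of walnut0 in the frame of dish between -0.055 and 0.055 m and y of walnut0 in the frame of dish between -0.102 and 0.102 m and z of walnut0 in the frame of dish between 0.005 and 0.06 m) and (x of walnut2 in the frame of dish between -0.055 and 0.055 m and y of walnut2 in the frame of dish between -0.102 and 0.102 m and z of walnut2 in the frame of dish between 0.005 and 0.06 m) and (x of walnut3 in the frame of dish between -0.055 and 0.055 m and y of walnut3 in the frame of dish between -0.102 and 0.102 m and z of walnut3 in the frame of dish between 0.005 and 0.06 m)) or ((x of walnut0 in the frame of dish between -0.055 and 0.055 m and y of walnut0 in the frame of dish between -0.102 and 0.102 m and z of walnut0 in the frame of dish between 0.005 and 0.06 m) and (x of walnut1 in the frame of dish between -0.055 and 0.055 m and y of walnut1 in the frame of dish between -0.102 and 0.102 m and z of walnut1 in the frame of dish between 0.005 and 0.06 m) and (x of walnut3 in the frame of dish between -0.055 and 0.055 m and y of walnut3 in the frame of dish between -0.102 and 0.102 m and z of walnut3 in the frame of dish between 0.005 and 0.06 m)) or ((x of walnut0 in the frame of dish between -0.055 and 0.055 m and y of walnut0 in the frame of dish between -0.102 and 0.102 m and z of walnut0 in the frame of dish between 0.005 and 0.06 m) and (x of walnut1 in the frame of dish between -0.055 and 0.055 m and y of walnut1 in the frame of dish between -0.102 and 0.102 m and z of walnut1 in the frame of dish between 0.005 and 0.06 m) and (x of walnut2 in the frame of dish between -0.055 and 0.055 m and y of walnut2 in the frame of dish between -0.102 and 0.102 m and z of walnut2 in the frame of dish between 0.005 and 0.06 m))) and z of dish in the frame of shelf between 0.08 and 0.23 m and horizontal distance between dish and shelf below 0.08 m and angle between dish's own z axis and vertical below 0.12 rad and linear speed of dish below 0.02 m/s and angular speed of dish below 0.1 rad/s and contact force between the fingers and dish above 1 N and contact force between dish and shelf below 0.05 N and distance of each of cup, jar from where it was at the start of the episode below 0.03 m); the arm keeps its last pose, push and grip.
It fails at once if the fingers touch a walnut (contact force between the fingers and walnut0 above 0.5 N or contact force between the fingers and walnut1 above 0.5 N or contact force between the fingers and walnut2 above 0.5 N or contact force between the fingers and walnut3 above 0.5 N).
It fails at once if the dish is tipped by more than 0.35 rad (angle between dish's own z axis and vertical above 0.35 rad).
It fails at once if cup or jar is shoved over 30 mm or knocked over (distance of any of cup, jar from where it was at the start of the episode above 0.03 m or angle between any of cup, jar's own z axis and vertical above 0.4 rad).
It also fails if it takes over 72 s, if anything falls off the work surface, if the arm or the gripper's body presses on something with over 40 N, if the wrist force passes 120 N, or if a joint passes its speed limit or range.

## Working session

There is one attempt and no reset: what is moved stays moved. The work goes in short steps, Python scripts to look and compute and a tool call to move; the robot and the scene stay as the last step left them, time stands still between calls to the robot, and variables do not carry over. Pictures are saved under pics/ and viewed, about 8 in all and at most 12, crops included, and the job is handed in when it is done.

Besides the shell and the picture viewer there is one more tool, called after "Call:" as name(argument=value, ...) on one line, values as JSON. carry_out: Moves the arm, as the interface text tells. Its arguments: {"type":"object","properties":{"steps":{"type":"array","items":{"type":"array","items":{"type":"number"}}},"force":{"type":"number"}},"required":["steps"]}

```bash
mkdir -p pics && ls && cat > h.py <<'E'
import numpy as np, cv2
from workcell import robot
def snap(n,fn):
    im=robot.get_image(n); cv2.imwrite('pics/'+fn,im['color']); np.savez('pics/'+fn+'.npz',**im); return im
def ray(im,u,v,z):
    K,R,t=[np.array(im[k]) for k in('camera_matrix','R','t')]
    d=R.T@np.linalg.inv(K)@np.array([u,v,1.]); c=-R.T@t.ravel()
    return c+d*(z-c[2])/d[2]
def proj(im,X):
    K,R,t=[np.array(im[k]) for k in('camera_matrix','R','t')]
    p=(R@np.atleast_2d(X).T+t.reshape(3,1)); p=K@p; return (p[:2]/p[2]).T
E
python3 - <<'E'
from h import *
a=snap('top','top0.png');b=snap('scene','sc0.png')
for i in(a,b): print(i['camera_matrix'],i['R'],i['t'])
print(robot.state())
E
```

```text
pics
[[444.99741845   0.         312.4259348 ]
 [  0.         444.99741845 203.93670778]
 [  0.           0.           1.        ]] [[-0.01294079 -0.99982162  0.01375718]
 [-0.99782149  0.01202236 -0.0648671 ]
 [ 0.06469013 -0.01456664 -0.99779908]] [ 118.5010106   486.57684101 1268.97069225]
[[456.9881401    0.         318.04419903]
 [  0.         456.9881401  195.83322333]
 [  0.           0.           1.        ]] [[ 6.16721911e-01  7.87180806e-01  6.80753806e-04]
 [ 4.85195986e-01 -3.79448669e-01 -7.87783957e-01]
 [-6.19870099e-01  4.86173926e-01 -6.15951275e-01]] [-421.87200412  -96.59053917 1357.26190102]
{'clock': 0.1, 'joint_pos': array([-1.30224982e+00,  2.63427345e-01, -4.88798323e-02,  1.25940944e+00,
       -1.19408764e-05,  1.41551866e+00]), 'joint_vel': array([-0.00100855, -0.00122326,  0.00067517, -0.00025061, -0.00138602,
        0.00147376]), 'effort': array([ 4.18125652e-03, -6.38569951e+01,  3.85067439e+01,  9.97958821e-03,
       -1.17222921e-04,  4.39357632e-05]), 'position': array([ 215.88351254, -478.44913899,  404.29553425]), 'eef_rot': array([-4.59068446e-04,  9.77630430e-01,  2.10329576e-01, -3.20069324e-05]), 'force': array([ 0.49565192, -0.5960759 , -1.08825499]), 'wrist_torque': array([-0.02116994, -0.03387953, -0.04146469]), 'finger_gap': 85.08278047952986}
```

View pics/top0.png

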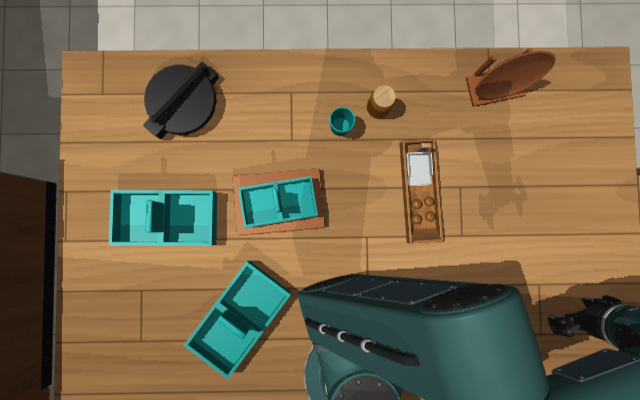

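View pics/sc0.png

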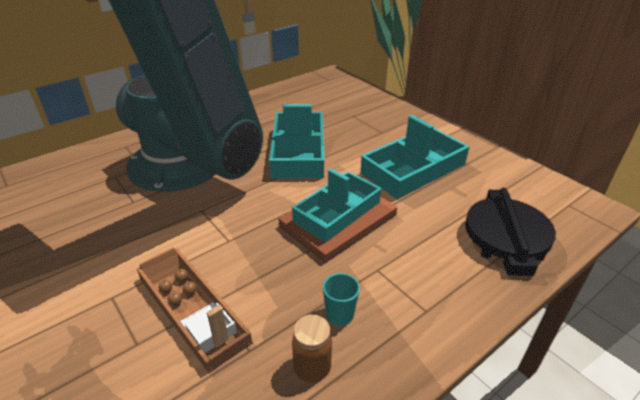

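Top view: trough at about (422,192), scoop (420,168), four walnuts around (422,210), cup (342,121), jar (382,101). There are three dish candidates, at (163,218), (278,201) and (240,320). The one at (278,201) fits: it is the only one on a cedar shelf and looks the smallest. I'll confirm it in an enlarged crop.

```bash
python3 - <<'E'
import cv2
a=cv2.imread('pics/top0.png')
cv2.imwrite('pics/c1.png',cv2.resize(a[130:250,225:450],None,fx=3.5,fy=3.5,interpolation=cv2.INTER_CUBIC))
E
```

```text
(no output)
```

View pics/c1.png

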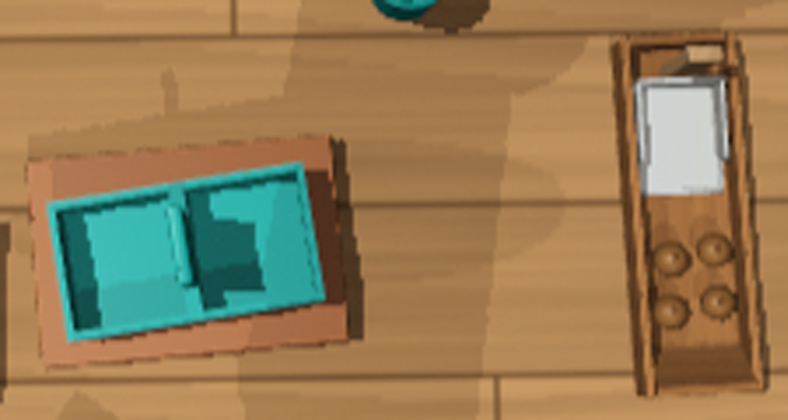

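The crop confirms the dish on the cedar shelf: rim corners (48,204), (303,164), (325,300), (70,340) in crop pixels. The trough corners, scoop and 4 walnuts are also clear. Now for the poses.

```bash
cat > fit.py <<'E'
from h import *
from scipy.optimize import least_squares
def fit(im,pts,px,z0,x0):
    pts=np.array(pts,float);px=np.array(px,float)
    def w(p):
        c,s=np.cos(p[2]),np.sin(p[2]); q=pts.copy()
        q[:,0]=p[0]+c*pts[:,0]-s*pts[:,1]; q[:,1]=p[1]+s*pts[:,0]+c*pts[:,1]; q[:,2]+=z0; return q
    r=least_squares(lambda p:(proj(im,w(p))-px).ravel(),x0,x_scale=[100,100,.3]); return r.x,np.sqrt(np.mean(r.fun**2))
E
python3 - <<'E'
from fit import *
im=dict(np.load('pics/top0.png.npz'))
c=lambda L:[(225+(x+.5)/3.5-.5,130+(y+.5)/3.5-.5) for x,y in L]
print('trough',fit(im,[(148,48,36),(148,-48,36),(-148,-48,44),(-148,48,44)],c([(614,42),(740,33),(766,386),(640,394)]),0,[500,-250,0]))
print('dish',fit(im,[(55,102,45),(55,-102,45),(-55,-102,45),(-55,102,45)],c([(48,204),(303,164),(325,300),(70,340)]),30,[450,100,.1]))
print('shelf',fit(im,[(85,125,30),(85,-125,30),(-85,-125,30),(-85,125,30)],c([(26,161),(330,136),(348,340),(44,367)]),0,[450,100,.1]))
print('scoop',fit(im,[(-46,36,2),(-46,-36,2),(46,36,32),(46,-36,32)],c([(641,193),(724,190),(636,81),(726,77)]),6,[500,-250,0]))
for p in c([(672,259),(714,250),(672,311),(718,302)]): print('nut',ray(im,*p,20)[:2])
for n,p in zip('cj',[(342,115),(381,95)]): print(n,ray(im,*p,90)[:2])
s=dict(np.load('pics/sc0.png.npz'))
for p in [(216,310),(340,180)]: print(ray(s,*p,[111,145][p[0]>300]))
E
```

```text
trough (array([ 5.21960703e+02, -1.98704630e+02,  3.87234691e-02]), np.float64(1.2830690439664911))
dish (array([4.91777645e+02, 2.07829461e+02, 1.45941919e-01]), np.float64(0.31101113539099173))
shelf (array([4.95984514e+02, 2.10215625e+02, 7.54740991e-02]), np.float64(0.3811897984015644))
scoop (array([ 5.86622719e+02, -1.98256082e+02,  5.46354977e-02]), np.float64(0.4921498112022201))
nut [ 484.9225741  -188.03593832]
nut [ 491.93844031 -222.9857357 ]
nut [ 442.09535134 -186.82854415]
nut [ 449.02286969 -225.00414703]
c [727.66226033  28.8609952 ]
j [782.82805011 -80.09896883]
[ 640.15632604 -192.24334811  111.        ]
[513.90902573 196.96647239 145.        ]
```

```bash
cat > ov.py <<'E'
from h import *
def boxw(p,L):
    c,s=np.cos(p[2]),np.sin(p[2]); L=np.array(L,float)
    return np.c_[p[0]+c*L[:,0]-s*L[:,1],p[1]+s*L[:,0]+c*L[:,1],L[:,2]]
def draw(img,im,W,sc,off,col):
    q=(proj(im,W)-off+.5)*sc-.5
    cv2.polylines(img,[np.round(q*8).astype(int).reshape(-1,1,2)],True,col,1,cv2.LINE_AA,3)
E
python3 - <<'E'
from ov import *
T=[522,-198.7,.0387];S=[586.6,-198.3,.0546]
def go(fn,x0,y0,w,h,sc):
    im=dict(np.load(f'pics/{fn}.npz')); g=cv2.resize(im['color'][y0:y0+h,x0:x0+w],None,fx=sc,fy=sc,interpolation=cv2.INTER_CUBIC)
    for L,c,P in [([(148,48,36),(148,-48,36),(-148,-48,44),(-148,48,44)],(0,0,255),T),([(140,40,6),(140,-40,6),(-110,-40,6),(-110,40,6)],(0,255,0),T),([(-46,36,8),(-46,-36,8),(46,-36,8),(46,36,8)],(255,0,0),S),([(52,14,111),(52,-14,111),(52,-14,16),(52,14,16)],(255,255,0),S)]:
        draw(g,im,boxw(P,L),sc,np.array([x0,y0]),c)
    return g
a=go('top0.png',385,130,75,125,4.6);b=go('sc0.png',130,240,130,135,4.2)
h=max(a.shape[0],b.shape[0]);P=lambda g:cv2.copyMakeBorder(g,0,h-g.shape[0],0,5,0)
o=np.hstack([P(a),P(b)]);print(o.shape);cv2.imwrite('pics/o1.png',o[:600,:800])
E
```

```text
(575, 901, 3)
```

View pics/o1.png

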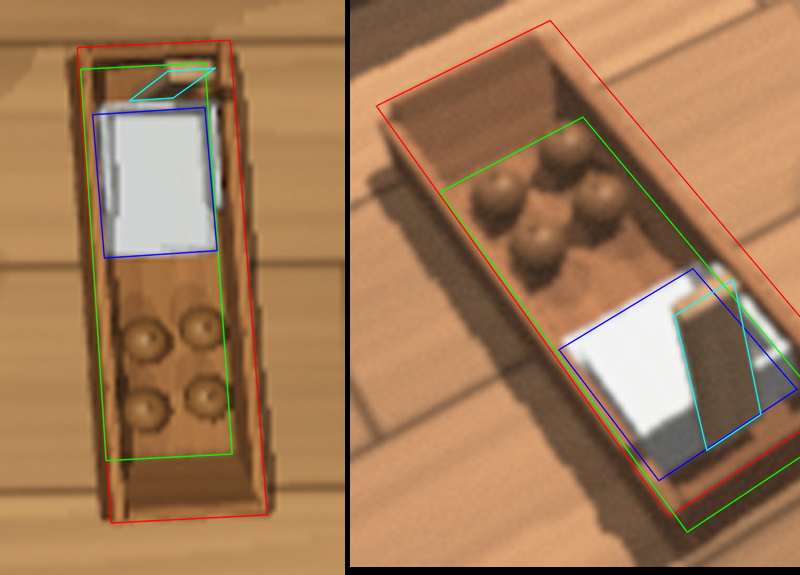

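```bash
cat > plan.py <<'E'
from h import *
from scipy.spatial.transform import Rotation as Ro, Slerp
G=155.
def cur():
    s=robot.state(); q=s['eef_rot']; return np.array(s['position']),Ro.from_quat([q[1],q[2],q[3],q[0]])
def toolR(yaw,pitch=0):
    """scoop frame rotated: yaw about z, then pitch (open end down >0); tool x=scoop y, tool y=scoop x, z down"""
    B=np.array([[0,1,0],[1,0,0],[0,0,-1.]])
    return Ro.from_euler('ZY',[yaw,-pitch])*Ro.from_matrix(B)
def rows(way,grip,start=None):
    """way: list of (tcp,R,n). prints rows"""
    p,R=start or cur(); out=[]
    for tp,tR,n in way:
        sl=Slerp([0,1],Ro.concatenate([R,tR])); p0=p.copy()
        for i in range(1,n+1):
            np_,nR=p0+(tp-p0)*i/n,sl(i/n)
            d=R.inv().apply(np_-p)/10; r=np.degrees((R.inv()*nR).as_rotvec())
            d=np.round(d,2); r=np.round(r,1)
            out.append([*d,*r,grip]); p=p+R.apply(d*10); R=R*Ro.from_rotvec(np.radians(r))
    for k in range(0,len(out),10): print('['+','.join('['+','.join('%g'%(v+0) for v in o)+']' for o in out[k:k+10])+']')
    return p,R
E
python3 - <<'E'
from plan import *
rows([(np.array([637,-195.5,330.]),toolR(.055),13),(np.array([637,-195.5,246.]),toolR(.055),4)],100)
E
```

```text
[[3.85,-0.65,0.57,0,0,-5.3,100],[3.89,-0.29,0.58,0,0,-5.3,100],[3.9,0.06,0.57,0,0,-5.3,100],[3.88,0.43,0.57,0,0,-5.3,100],[3.82,0.79,0.57,0,0,-5.3,100],[3.74,1.13,0.58,0,0,-5.3,100],[3.61,1.47,0.57,0,0,-5.3,100],[3.46,1.81,0.57,0,0,-5.3,100],[3.28,2.11,0.57,0,0,-5.3,100],[3.07,2.41,0.58,0,0,-5.3,100]]
[[2.84,2.68,0.57,0,0,-5.3,100],[2.58,2.93,0.57,0,0,-5.3,100],[2.29,3.16,0.57,0,-0.1,-5.3,100],[0,0,2.1,0,0,0,100],[0,0,2.1,0,0,0,100],[0.01,0,2.1,0,0,0,100],[0,0,2.1,0,0,0,100]]
```

Call:
carry_out(steps=[[3.85,-0.65,0.57,0,0,-5.3,100],[3.89,-0.29,0.58,0,0,-5.3,100],[3.9,0.06,0.57,0,0,-5.3,100],[3.88,0.43,0.57,0,0,-5.3,100],[3.82,0.79,0.57,0,0,-5.3,100],[3.74,1.13,0.58,0,0,-5.3,100],[3.61,1.47,0.57,0,0,-5.3,100],[3.46,1.81,0.57,0,0,-5.3,100],[3.28,2.11,0.57,0,0,-5.3,100],[3.07,2.41,0.58,0,0,-5.3,100]], force=80)

```text
clock: 1.1
position: [541.0, -259.8, 346.9]
eef_rot: [-0.0, 0.78, 0.626, -0.0]
force: [-0.2, -1.0, 0.2]
finger_gap: 85.0
```

Call:
carry_out(steps=[[2.84,2.68,0.57,0,0,-5.3,100],[2.58,2.93,0.57,0,0,-5.3,100],[2.29,3.16,0.57,0,-0.1,-5.3,100],[0,0,0,0,0,0,100]])

```text
clock: 1.5
position: [639.7, -193.0, 328.4]
eef_rot: [-0.0, 0.685, 0.729, -0.001]
force: [-1.2, 0.1, 0.1]
finger_gap: 85.3
```

```bash
python3 - <<'E'
from plan import *
print(robot.state()['position'],cur()[1].as_matrix().round(3))
rows([(np.array([637,-195.5,246.]),toolR(.055),4)],100)
snap('scene','sc1.png');snap('top','top1.png')
g=cv2.imread('pics/sc1.png')[150:400,100:340];cv2.imwrite('pics/sc1c.png',cv2.resize(g,None,fx=2.4,fy=2.4,interpolation=cv2.INTER_CUBIC))
E
```

```text
[ 639.65401063 -192.98948977  328.36438165] [[-0.062  0.998 -0.001]
 [ 0.998  0.062 -0.   ]
 [-0.    -0.001 -1.   ]]
[[-0.06,-0.07,2.06,0,0,0.1,100],[-0.06,-0.06,2.06,0,0,0.1,100],[-0.05,-0.07,2.06,-0.1,0,0.1,100],[-0.06,-0.07,2.06,0,0,0.1,100]]
```

View pics/sc1c.png

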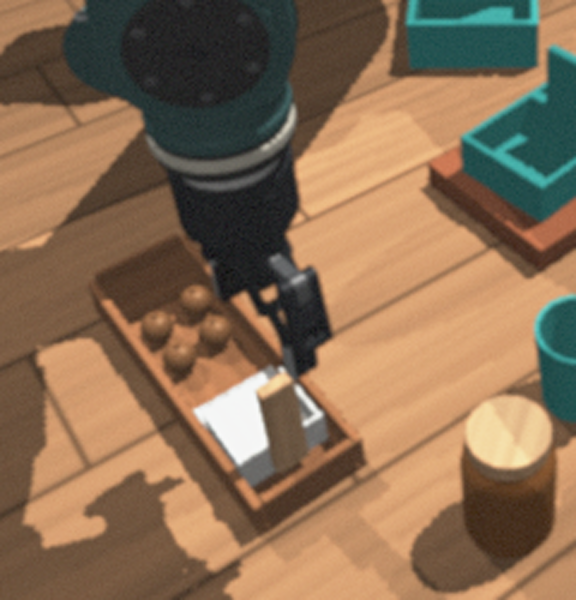

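The open fingers hang above the scoop handle, whose top is at crop (276,381), about (637,-193) in the world. I'll descend and grip.

Call:
carry_out(steps=[[-0.02,-0.06,2.06,0,0,0.1,100],[-0.02,-0.06,2.06,0,0,0.1,100],[-0.02,-0.06,2.06,0,0,0.1,100],[-0.02,-0.06,2.06,0,0,0.1,100],[0,0,0,0,0,0,0],[0,0,0,0,0,0,0],[0,0,0,0,0,0,0],[0,0,0,0,0,0,0],[0,0,0,0,0,0,0]])

```text
clock: 2.5
position: [634.9, -196.9, 248.7]
eef_rot: [0.001, 0.69, 0.724, -0.0]
force: [1.4, 0.0, 1.1]
finger_gap: 12.2
```

```bash
python3 - <<'E'
from plan import *
s=robot.state();print({k:np.round(s[k],3) for k in s})
E
```

```text
{'clock': np.float64(2.5), 'joint_pos': array([-0.423,  0.575,  0.033,  1.026, -0.002,  1.099]), 'joint_vel': array([ 0.002,  0.003, -0.003, -0.002, -0.002, -0.   ]), 'effort': array([-4.5400e-01, -8.8585e+01,  3.5096e+01,  4.8200e-01, -2.1600e-01,
       -1.2000e-02]), 'position': array([ 634.907, -196.906,  248.729]), 'eef_rot': array([ 0.001,  0.69 ,  0.724, -0.   ]), 'force': array([1.398, 0.021, 1.064]), 'wrist_torque': array([ 0.043, -0.179, -0.023]), 'finger_gap': np.float64(12.166)}
```

```bash
python3 - <<'E'
from plan import *
im=dict(np.load('pics/top0.png.npz'))
for a,b in [((70,58),(108,522)),((222,45),(270,512))]:
    P=[ray(im,385+x/4.6,130+y/4.6,36) for x,y in(a,b)];d=P[0]-P[1];print(P[0][:2],P[1][:2],np.arctan2(d[1],d[0]))
s=dict(np.load('pics/sc0.png.npz'))
# scene: outer top corners near robot (z44), far near-left corner
for x,y in [(380,106),(550,24)]: print('sc',ray(s,130+(x-350)/4.2,240+y/4.2,44)[:2])
for x,y in [(665,500)]: print('sc',ray(s,130+(x-350)/4.2,240+y/4.2,36)[:2])
# ramp-floor edge in top
for x,y in [(112,460),(240,455)]: print('base',ray(im,385+x/4.6,130+y/4.6,6)[:2])
E
```

```text
[ 660.08042517 -141.6649429 ] [ 371.25046331 -157.66856805] 0.055351867185646074
[ 667.33139207 -237.16558162] [ 376.05896438 -257.9381133 ] 0.07119596676656731
sc [ 379.17321047 -250.61625541]
sc [ 376.81057229 -157.49820762]
sc [ 664.90667806 -238.60270928]
base [ 409.39125662 -168.1279243 ]
base [ 411.50128868 -249.32424313]
```

Call:
carry_out(steps=[[0,-0.8,0,0,0,0,0],[-0.02,-1.5,0,0,0,0,0],[-0.02,-1.5,0,0,0,0,0],[-0.02,-1.5,0,0,0,0,0],[0,-1.5,0,0,0,0,0],[-0.02,-1.5,0,0,0,0,0],[0,-1.5,0,0,0,0,0],[0,-1.0,0,0,0,0,0],[0,-0.6,0,0,0,0,0],[0,0,0,0,0,0,0]])

```text
clock: 3.5
position: [520.5, -203.3, 248.8]
eef_rot: [0.001, 0.69, 0.724, -0.001]
force: [-2.6, -0.5, 10.7]
finger_gap: 11.4
```

```bash
python3 - <<'E'
from plan import *
a=snap('top','top2.png');b=snap('scene','sc2.png')
g=np.hstack([cv2.resize(i[y:y+h,x:x+w],(400,int(400*h/w)),interpolation=cv2.INTER_CUBIC) for i,(x,y,w,h) in((a['color'],(370,130,110,130)),(b['color'],(110,220,150,177)))])
cv2.imwrite('pics/p2.png',g)
s=robot.state();print(s['position'],s['force'],s['wrist_torque'])
E
```

```text
[ 520.72534217 -203.29045976  248.78610141] [-3.44717379 -0.69566479 12.9301314 ] [-1.91714035e-01  9.20519934e-01  3.66156584e-04]
```

View pics/p2.png

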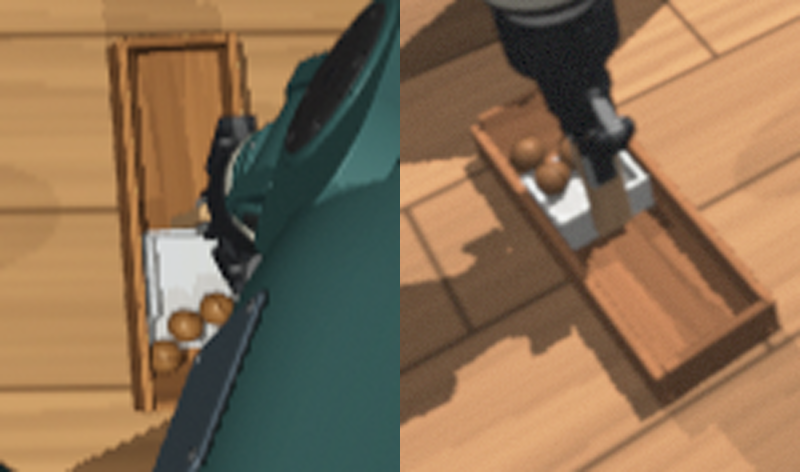

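Two or three walnuts already lie in the pan (left crop (185,325), (215,308)) and the rest are at the ramp by the lip. Next I'll press to the ramp and climb it with tilt.

```bash
cat >> plan.py <<'E'
LT=np.array([98,0,240.8])  # lip -> tcp in scoop frame
def tcp_from_lip(lip,yaw,pitch):
    return np.array(lip)+Ro.from_euler('ZY',[yaw,-pitch]).apply(LT)
E
python3 - <<'E'
from plan import *
yaw=.048; p,R=cur(); l0=p-Ro.from_euler('Z',yaw).apply(LT); print(l0)
ax=lambda x,z:(x,l0[1]+(x-l0[0])*.053,z)
W=[]
def w(x,z,deg,n): W.append((tcp_from_lip(ax(x,z),yaw,-np.radians(deg)),toolR(yaw,-np.radians(deg)),n))
z0=l0[2]
w(407,z0,0,4)
base=406.5
for h in range(4,41,4): w(base-h*.781,z0+h,np.degrees(np.arcsin(h/92))*.87,1)
w(base-33,z0+50,24,2)
w(base-28,z0+80,22,2)
w(base-10,z0+120,15,3)
e=rows(W,0,(p,toolR(yaw)))
print(e[0],e[1].as_matrix().round(3))
E
```

```text
[ 422.83821649 -207.99265363    7.98610141]
[[0,-0.4,0,0,0,0,0],[0,-0.39,0,0,0,0,0],[-0.01,-0.4,0,0,0,0,0],[0,-0.4,0,0,0,0,0],[0,0.54,-0.01,2.2,0,0,0],[0,0.58,0,2.1,0,0,0],[0,0.57,0.01,2.2,0,0,0],[0,0.56,0.03,2.2,0,0,0],[-0.01,0.55,0.05,2.2,0,0,0],[0,0.55,0.07,2.3,0,0,0]]
[[0,0.54,0.09,2.2,0,0,0],[0,0.55,0.1,2.3,0,0,0],[0,0.55,0.14,2.3,0,0,0],[0,0.56,0.16,2.4,0,0,0],[0,0.06,-0.29,0.8,0,0,0],[0,0.05,-0.29,0.8,0,0,0],[0,-0.8,-1.64,-1,0,0,0],[0,-0.78,-1.65,-1,0,0,0],[0,-0.94,-1.8,-2.3,0,0,0],[0,-0.87,-1.83,-2.4,0,0,0]]
[[0.01,-0.8,-1.87,-2.3,0,0,0]]
[ 553.26149886 -201.82763903  335.1904805 ] [[-0.048  0.965 -0.259]
 [ 0.999  0.046 -0.012]
 [ 0.    -0.259 -0.966]]
```

Call:
carry_out(steps=[[0,-0.4,0,0,0,0,0],[0,-0.4,0,0,0,0,0],[0,-0.4,0,0,0,0,0],[0,-0.4,0,0,0,0,0],[0,0,0,0,0,0,0]])

```text
clock: 4.1
position: [506.7, -204.3, 249.8]
eef_rot: [0.004, 0.69, 0.724, 0.002]
force: [14.5, 3.2, 8.8]
finger_gap: 11.1
```

Call:
carry_out(steps=[[0,0.54,0,2.2,0,0,0],[0,0.58,0,2.1,0,0,0],[0,0.57,0,2.2,0,0,0],[0,0.56,0.03,2.2,0,0,0],[0,0.55,0.05,2.2,0,0,0],[0,0.55,0.07,2.3,0,0,0],[0,0.54,0.09,2.2,0,0,0]])

```text
clock: 4.8
position: [547.0, -202.7, 242.6]
eef_rot: [-0.087, 0.684, 0.718, -0.094]
force: [28.5, 1.6, -1.2]
finger_gap: 11.4
```

```bash
python3 - <<'E'
from plan import *
p,R=cur();R0=R*toolR(0).inv();print(p,R0.as_euler('ZYX',degrees=True),'lip',p-R0.apply(LT),robot.state()['force'])
E
```

```text
[ 546.98835398 -202.70012894  242.56113177] [ 2.72146482 14.77458101 -0.22769093] lip [ 391.04257076 -211.07090528   34.71627906] [28.45566595  1.55406027 -1.16913375]
```

Climbing as planned, with the lip at z≈35 and a pitch of 15°. Continuing over the top and lifting.

Call:
carry_out(steps=[[0,0.55,0.1,2.3,0,0,0],[0,0.55,0.14,2.3,0,0,0],[0,0.56,0.16,2.4,0,0,0],[0,0.06,-0.29,0.8,0,0,0],[0,0.05,-0.29,0.8,0,0,0],[0,0,0,0,0,0,0],[0,-0.2,-0.8,0,0,0,0],[0,-0.4,-1.2,0,0,0,0],[0,-0.6,-1.6,-1,0,0,0],[0,-0.6,-1.6,-1,0,0,0]])

```text
clock: 5.8
position: [565.0, -200.9, 293.6]
eef_rot: [-0.13, 0.677, 0.711, -0.138]
force: [-0.5, -0.1, -1.7]
finger_gap: 10.9
```

Call:
carry_out(steps=[[0,-0.9,-1.8,-1.5,0,0,0],[0,-0.9,-1.8,-1.5,0,0,0],[0,-0.8,-1.9,-1.5,0,0,0],[0,-0.8,-1.9,-1.5,0,0,0],[0,0,0,0,0,0,0]])

```text
clock: 6.3
position: [557.9, -201.2, 376.8]
eef_rot: [-0.093, 0.684, 0.717, -0.1]
force: [0.6, -0.4, -1.9]
finger_gap: 11.1
```

```bash
python3 - <<'E'
from plan import *
a=snap('top','top3.png');b=snap('scene','sc3.png')
g=np.hstack([cv2.resize(i[y:y+h,x:x+w],(400,int(400*h/w)),interpolation=cv2.INTER_CUBIC) for i,(x,y,w,h) in((a['color'],(360,130,140,165)),(b['color'],(90,180,170,200)))if True][:2]) if False else None
A=cv2.resize(a['color'][130:290,360:500],(400,457));B=cv2.resize(b['color'][190:350,90:230],(400,457))
cv2.imwrite('pics/p3.png',np.hstack([A,B]))
p,R=cur();R0=R*toolR(0).inv();print(p,R0.as_euler('ZYX',degrees=True),'lip',p-R0.apply(LT),robot.state()['force'])
E
```

```text
[ 558.02848069 -201.12793069  373.54033835] [ 2.73761934 15.96913902 -0.12409116] lip [ 397.76971001 -209.31312263  168.99506449] [ 0.51607011 -0.29552442 -3.18958965]
```

View pics/p3.png

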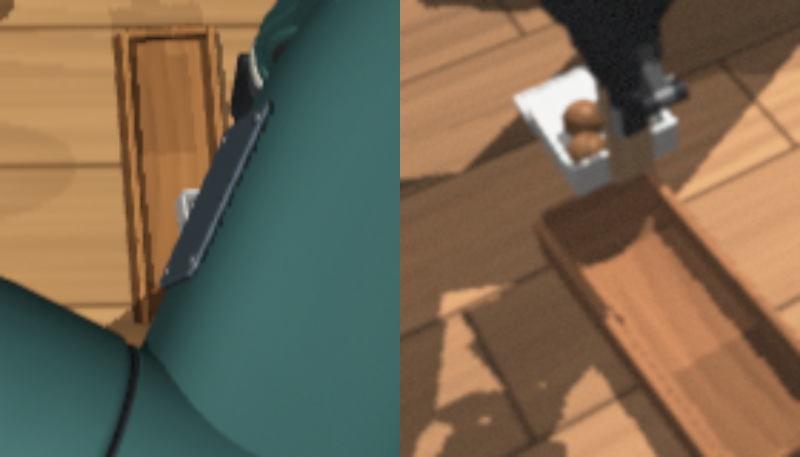

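Two walnuts are visible in the raised pan, the others are behind the gripper, and the trough floor looks empty. Carrying the scoop to the near (-y) well.

```bash
python3 - <<'E'
from plan import *
d=np.array([491.8,207.8]);y=.146
def L(lx,ly,z): return np.array([*(d+Ro.from_euler('Z',y).apply([lx,ly,0])[:2]),z])
def w(l,deg,n): return (tcp_from_lip(l,y,np.radians(deg)),toolR(y,np.radians(deg)),n)
p,R=cur()
t=tcp_from_lip(L(28,-55,140),y,np.radians(-14)); print('tcp',t)
# eased
W=[];fr=np.array([.02,.06,.12,.2,.28,.36,.44,.52,.6,.68,.76,.84,.9,.95,.98,1]);
from scipy.spatial.transform import Slerp
sl=Slerp([0,1],Ro.concatenate([R,toolR(y,np.radians(-14))]))
for f in fr: W.append((p+(t-p)*f,sl(f),1))
rows(W,0)
E
```

```text
tcp [679.21594496 179.76737954 349.93886512]
[[0.75,0.28,-0.03,0,0,-0.1,0],[1.5,0.56,-0.07,-0.1,-0.1,-0.2,0],[2.24,0.86,-0.1,-0.1,-0.1,-0.4,0],[2.98,1.16,-0.14,-0.2,-0.1,-0.4,0],[2.98,1.18,-0.14,-0.2,-0.1,-0.4,0],[2.96,1.2,-0.14,-0.1,-0.1,-0.5,0],[2.96,1.23,-0.14,-0.2,-0.1,-0.4,0],[2.94,1.25,-0.14,-0.1,-0.1,-0.4,0],[2.94,1.27,-0.15,-0.2,-0.1,-0.5,0],[2.93,1.3,-0.15,-0.1,-0.1,-0.4,0]]
[[2.91,1.31,-0.15,-0.2,-0.1,-0.4,0],[2.91,1.34,-0.15,-0.2,-0.1,-0.5,0],[2.17,1.03,-0.11,-0.1,-0.1,-0.3,0],[1.8,0.86,-0.1,-0.1,-0.1,-0.3,0],[1.08,0.52,-0.06,0,0,-0.1,0],[0.72,0.35,-0.04,-0.1,0,-0.1,0]]
```

Call:
carry_out(steps=[[0.75,0.28,-0.03,0,0,-0.1,0],[1.5,0.56,-0.07,-0.1,-0.1,-0.2,0],[2.24,0.86,-0.1,-0.1,-0.1,-0.4,0],[2.98,1.16,-0.14,-0.2,-0.1,-0.4,0],[2.98,1.18,-0.14,-0.2,-0.1,-0.4,0],[2.96,1.2,-0.14,-0.1,-0.1,-0.5,0],[2.96,1.23,-0.14,-0.2,-0.1,-0.4,0],[2.94,1.25,-0.14,-0.1,-0.1,-0.4,0],[2.94,1.27,-0.15,-0.2,-0.1,-0.5,0],[2.93,1.3,-0.15,-0.1,-0.1,-0.4,0]])

```text
clock: 7.4
position: [640.6, 60.8, 356.3]
eef_rot: [-0.086, 0.659, 0.741, -0.096]
force: [0.4, 0.4, -2.3]
finger_gap: 11.0
```

Call:
carry_out(steps=[[2.91,1.31,-0.15,-0.2,-0.1,-0.4,0],[2.91,1.34,-0.15,-0.2,-0.1,-0.5,0],[2.17,1.03,-0.11,-0.1,-0.1,-0.3,0],[1.8,0.86,-0.1,-0.1,-0.1,-0.3,0],[1.08,0.52,-0.06,0,0,-0.1,0],[0.72,0.35,-0.04,-0.1,0,-0.1,0],[0,0,0,0,0,0,0],[0,0,0,0,0,0,0]])

```text
clock: 8.2
position: [679.2, 179.4, 349.7]
eef_rot: [-0.08, 0.649, 0.751, -0.092]
force: [-0.1, -0.2, -2.1]
finger_gap: 11.2
```

```bash
python3 - <<'E'
from plan import *
b=snap('scene','sc4.png');a=snap('top','top4.png')
A=cv2.resize(a['color'][120:260,210:350],(400,400));B=cv2.resize(b['color'][100:280,250:430],(400,400))
cv2.imwrite('pics/p4.png',np.hstack([A,B]))
p,R=cur();R0=R*toolR(0).inv();print(p,R0.as_euler('ZYX',degrees=True),'lip',p-R0.apply(LT),robot.state()['force'],robot.state()['joint_pos'])
d=np.array([491.8,207.8]);y=.146
def L(lx,ly,z): return np.array([*(d+Ro.from_euler('Z',y).apply([lx,ly,0])[:2]),z])
def w(l,deg,n): return (tcp_from_lip(l,y,np.radians(deg)),toolR(y,np.radians(deg)),n)
rows([w(L(28,-55,110),-6,3),w(L(28,-55,86),0,3)]+[w(L(28,-55,86-q/4),q,1) for q in range(3,46,3)],0)
E
```

```text
[679.19295633 179.03491889 349.92092484] [ 8.29304775 14.00341182  0.03838887] lip [527.41702455 157.07505684 139.99124378] [-0.34091139 -0.50873116 -2.37659739] [ 1.41876600e-01  7.24252224e-01  5.84528256e-01  1.67547890e+00
 -2.31132794e-05  1.56801706e+00]
[[0.02,-0.9,0.59,-2.7,0,0,0],[0.02,-0.93,0.55,-2.6,0,0,0],[0.03,-0.96,0.51,-2.7,0,-0.1,0],[0,-0.77,0.5,-2,0,0,0],[0,-0.79,0.47,-2,0,0,0],[0,-0.81,0.44,-2,0,0,0],[0,-1.27,-0.41,-3,-0.1,0,0],[0,-1.28,-0.4,-3,0,0,0],[0,-1.28,-0.41,-3,0,0,0],[0,-1.28,-0.4,-3,0,0,0]]
[[0,-1.29,-0.41,-3,0,0,0],[0,-1.3,-0.41,-3,0,0,0],[0,-1.29,-0.4,-3,0,0,0],[0,-1.3,-0.41,-3,0,0,0],[0,-1.31,-0.41,-3,0,0,0],[0,-1.31,-0.42,-3,0,0,0],[0,-1.31,-0.41,-3,0,0,0],[0,-1.31,-0.42,-3,0,0,0],[0,-1.32,-0.42,-3,0,0,0],[0,-1.32,-0.42,-3,0,0,0]]
[[0,-1.32,-0.42,-3,0,0,0]]
```

View pics/p4.png

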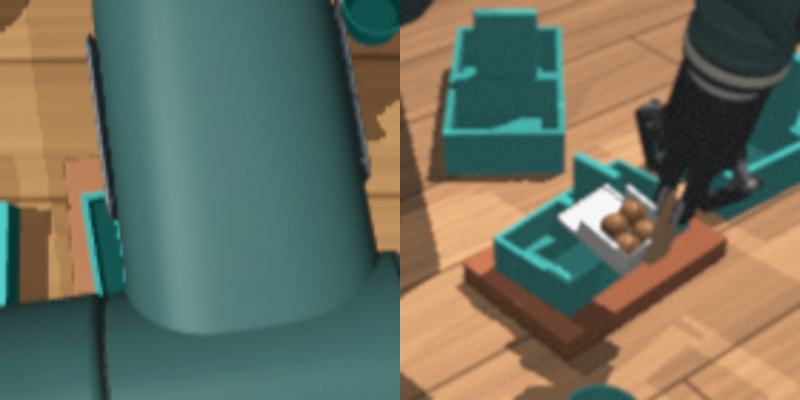

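All four walnuts are in the pan (right crop around (630,222)), and the scoop is above the near well. I'll lower, level and tip it.

Call:
carry_out(steps=[[0.02,-0.9,0.59,-2.7,0,0,0],[0.02,-0.93,0.55,-2.6,0,0,0],[0.03,-0.96,0.51,-2.7,0,-0.1,0],[0,-0.77,0.5,-2,0,0,0],[0,-0.79,0.47,-2,0,0,0],[0,-0.81,0.44,-2,0,0,0],[0,-1.27,-0.41,-3,0,0,0],[0,-1.28,-0.4,-3,0,0,0],[0,-1.28,-0.41,-3,0,0,0],[0,-1.28,-0.4,-3,0,0,0]])

```text
clock: 9.3
position: [572.1, 164.0, 339.1]
eef_rot: [0.069, 0.65, 0.753, 0.08]
force: [-0.1, 0.1, -1.8]
finger_gap: 10.9
```

Call:
carry_out(steps=[[0,-1.29,-0.41,-3,0,0,0],[0,-1.3,-0.41,-3,0,0,0],[0,-1.29,-0.4,-3,0,0,0],[0,-1.3,-0.41,-3,0,0,0],[0,-1.31,-0.41,-3,0,0,0],[0,-1.31,-0.42,-3,0,0,0],[0,-1.31,-0.41,-3,0,0,0],[0,-1.31,-0.42,-3,0,0,0],[0,-1.32,-0.42,-3,0,0,0],[0,-1.32,-0.42,-3,0,0,0]])

```text
clock: 10.3
position: [439.2, 144.5, 320.0]
eef_rot: [0.235, 0.61, 0.706, 0.272]
force: [0.5, -0.4, -1.9]
finger_gap: 11.1
```

Call:
carry_out(steps=[[0,-1.32,-0.42,-3,0,0,0],[0,0,0,0,0,0,0],[0,0,0,0,0,0,0],[0,0,0,0,0,0,0]])

```text
clock: 10.7
position: [428.6, 143.2, 314.8]
eef_rot: [0.25, 0.604, 0.699, 0.29]
force: [-0.5, 0.8, -0.9]
finger_gap: 10.8
```

```bash
python3 - <<'E'
from plan import *
b=snap('scene','sc5.png');a=snap('top','top5.png')
A=cv2.resize(a['color'][120:260,210:350],(400,400));B=cv2.resize(b['color'][120:280,260:420],(400,400))
cv2.imwrite('pics/p5.png',np.hstack([A,B]))
p,R=cur();R0=R*toolR(0).inv();print(p,R0.as_euler('ZYX',degrees=True),'lip',p-R0.apply(LT),robot.state()['force'],robot.state()['joint_pos'])
E
```

```text
[428.58593785 143.33921395 314.65118079] [  8.3655617  -45.0038943    0.07717763] lip [528.45517601 158.35313559  75.09042143] [ 0.34769333  0.37082963 -1.26343896] [ 0.14083092 -0.01976009 -0.88476338 -0.07966147  0.00500699  1.56713678]
```

View pics/p5.png

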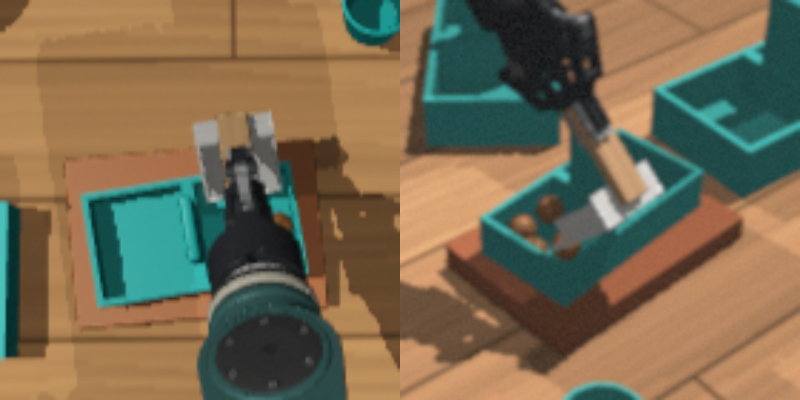

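All four walnuts are in the near well: right crop (525,225), (550,207), (538,243), (568,247). Next: raise, level and return the scoop.

```bash
python3 - <<'E'
from plan import *
d=np.array([491.8,207.8]);y=.146
def L(lx,ly,z): return np.array([*(d+Ro.from_euler('Z',y).apply([lx,ly,0])[:2]),z])
def w(l,deg,n): return (tcp_from_lip(l,y,np.radians(deg)),toolR(y,np.radians(deg)),n)
W=[w(L(28,-55,100),45,2)]+[w(L(28,-55,100+(45-q)),q,1) for q in np.linspace(45,0,9)[1:]]
s=rows(W,0); T=toolR(.048)
q=np.array([605,-198.6,335.]);W=[]
sl=Slerp([0,1],Ro.concatenate([s[1],T]))
for f in [.03,.1,.2,.3,.4,.5,.6,.7,.8,.9,.97,1]: W.append((s[0]+(q-s[0])*f,sl(f),1))
rows(W,0,s)
E
```

```text
[[-0.02,0.84,-0.92,0,0,0,0],[-0.02,0.85,-0.92,0,-0.1,0,0],[0,2.71,0.68,5.6,0,0,0],[0,2.67,0.65,5.7,0,0,0],[0,2.62,0.6,5.6,0,0,0],[0,2.58,0.58,5.6,0,0,0],[0,2.53,0.56,5.6,0,0,0],[0,2.48,0.54,5.7,0,0,0],[0,2.42,0.52,5.6,0,0,0],[0,2.37,0.52,5.6,0,0,0]]
[[-1.09,-0.22,0.15,0,0,0.2,0],[-2.55,-0.5,0.36,0,0,0.4,0],[-3.64,-0.69,0.51,0,0,0.5,0],[-3.65,-0.66,0.51,0,0,0.6,0],[-3.65,-0.63,0.5,0,0,0.5,0],[-3.66,-0.59,0.51,0,0,0.6,0],[-3.67,-0.55,0.51,0,0,0.6,0],[-3.67,-0.51,0.51,0,0,0.5,0],[-3.68,-0.48,0.51,0,0,0.6,0],[-3.68,-0.45,0.51,0,0,0.5,0]]
[[-2.58,-0.29,0.35,0,0,0.4,0],[-1.1,-0.11,0.16,0,0,0.2,0]]
```

Call:
carry_out(steps=[[-0.02,0.84,-0.92,0,0,0,0],[-0.02,0.85,-0.92,0,0,0,0],[0,2.71,0.68,5.6,0,0,0],[0,2.67,0.65,5.7,0,0,0],[0,2.62,0.6,5.6,0,0,0],[0,2.58,0.58,5.6,0,0,0],[0,2.53,0.56,5.6,0,0,0],[0,2.48,0.54,5.7,0,0,0],[0,2.42,0.52,5.6,0,0,0],[0,2.37,0.52,5.6,0,0,0]])

```text
clock: 11.8
position: [625.0, 172.1, 385.7]
eef_rot: [-0.001, 0.653, 0.757, -0.001]
force: [1.3, 0.8, -0.6]
finger_gap: 11.1
```

Call:
carry_out(steps=[[-1.09,-0.22,0.15,0,0,0.2,0],[-2.55,-0.5,0.36,0,0,0.4,0],[-3.64,-0.69,0.51,0,0,0.5,0],[-3.65,-0.66,0.51,0,0,0.6,0],[-3.65,-0.63,0.5,0,0,0.5,0],[-3.66,-0.59,0.51,0,0,0.6,0],[-3.67,-0.55,0.51,0,0,0.6,0],[-3.67,-0.51,0.51,0,0,0.5,0],[-3.68,-0.48,0.51,0,0,0.6,0],[-3.68,-0.45,0.51,0,0,0.5,0]])

```text
clock: 12.8
position: [605.7, -163.0, 339.4]
eef_rot: [0.001, 0.686, 0.728, 0.001]
force: [0.5, -1.1, -1.1]
finger_gap: 11.2
```

Call:
carry_out(steps=[[-2.58,-0.29,0.35,0,0,0.4,0],[-1.1,-0.11,0.16,0,0,0.2,0],[0,0,0,0,0,0,0],[0,0,0,0,0,0,0]])

```text
clock: 13.2
position: [604.5, -197.6, 334.3]
eef_rot: [-0.0, 0.689, 0.724, 0.0]
force: [0.3, 0.2, -0.6]
finger_gap: 11.3
```

```bash
python3 - <<'E'
from plan import *
p,R=cur();print(p,(R*toolR(0).inv()).as_euler('ZYX',degrees=True),robot.state()['force'])
rows([(np.array([605,-198.6,254.]),toolR(.05),5)],0)
b=snap('scene','sc6.png');a=snap('top','top6.png')
A=cv2.resize(a['color'][120:260,350:490],(400,400));B=cv2.resize(b['color'][220:380,110:270],(400,400))
cv2.imwrite('pics/p6.png',np.hstack([A,B]))
E
```

```text
[ 604.54826205 -197.55286676  334.26897953] [ 2.85287701 -0.02476258  0.05632749] [ 0.27510929  0.24177907 -0.58668867]
[[-0.02,0.01,1.61,0,0,0,0],[-0.03,0,1.6,0,0,0,0],[-0.02,0.01,1.61,0,0,0,0],[-0.02,0.01,1.6,0,0,0,0],[-0.02,0.01,1.61,0,-0.1,0,0]]
```

View pics/p6.png

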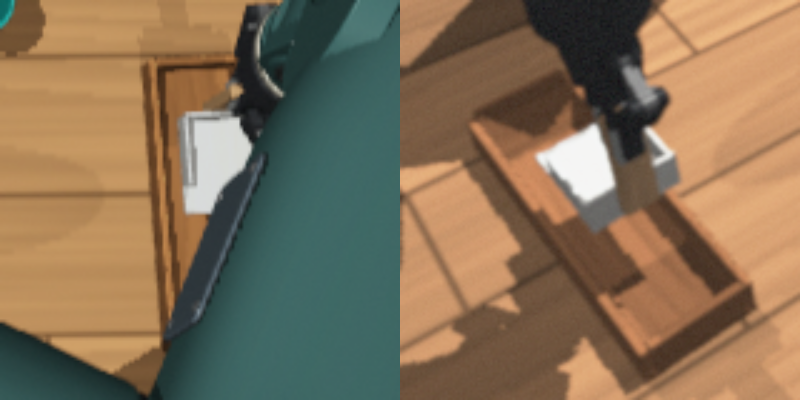

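```bash
python3 - <<'E'
from plan import *
im=dict(np.load('pics/top6.png.npz'))
B=[ray(im,350+(182.5)/2.857-.5,120+113.5/2.857-.5,124),ray(im,350+185.5/2.857-.5,120+213.5/2.857-.5,94)]
print(B)
c=np.array([519.5,-198]);ax=np.array([np.cos(.055),np.sin(.055)]);n=np.array([-ax[1],ax[0]])
for b in B: print((b[:2]-c)@ax,(b[:2]-c)@n)
# inner wall left top z36 edges in same pic and initial scoop from top0
for x,y in [(157,70),(176,290)]:
    b=ray(im,350+x/2.857,120+y/2.857,36);print('wall',(b[:2]-c)@ax,(b[:2]-c)@n)
E
```

```text
[array([ 597.12604587, -156.63948898,  124.        ]), array([ 506.01123498, -164.20906667,   94.        ])]
79.78234745438846 37.030688673672216
-11.610803929135212 34.48134552725254
wall 137.10023333451545 35.359540655870774
wall -84.454884298695 34.44959660299955
```

Call:
carry_out(steps=[[-0.02,0,1.6,0,0,0,0],[-0.02,0,1.6,0,0,0,0],[-0.02,0,1.6,0,0,0,0],[-0.02,0,1.6,0,0,0,0],[-0.02,0,1.6,0,0,0,0],[0,0,0,0,0,0,0],[0,0,0,0,0,0,0]])

```text
clock: 14.0
position: [604.9, -198.5, 254.5]
eef_rot: [-0.0, 0.689, 0.725, 0.0]
force: [1.3, 0.3, -1.3]
finger_gap: 10.9
```

Call:
carry_out(steps=[[0,0,0.2,0,0,0,0],[0,0,0.2,0,0,0,0],[0,0,0,0,0,0,0]])

```text
clock: 14.3
position: [604.7, -199.2, 250.1]
eef_rot: [-0.0, 0.689, 0.724, 0.0]
force: [-0.8, 0.2, -1.6]
finger_gap: 10.8
```

Call:
carry_out(steps=[[0,0,0.1,0,0,0,0],[0,0,0.1,0,0,0,0],[0,0,0,0,0,0,0],[0,0,0,0,0,0,100],[0,0,0,0,0,0,100],[0,0,0,0,0,0,100],[0,0,0,0,0,0,100],[0,0,0,0,0,0,100],[0,0,0,0,0,0,100]])

```text
clock: 15.2
position: [604.7, -199.2, 247.9]
eef_rot: [-0.0, 0.689, 0.724, 0.0]
force: [0.2, 0.1, -0.1]
finger_gap: 85.2
```

Call:
carry_out(steps=[[0,0,-1.5,0,0,0,100],[0,0,-2.5,0,0,0,100],[0,0,-3,0,0,0,100],[0,0,-3,0,0,0,100],[0,0,-3,0,0,0,100],[0,0,-3,0,0,0,100]])

```text
clock: 15.8
position: [604.6, -199.3, 409.3]
eef_rot: [-0.0, 0.689, 0.724, 0.0]
force: [0.5, -0.2, -0.8]
finger_gap: 85.4
```

```bash
python3 - <<'E'
from plan import *
print(cur()[0],robot.state()['finger_gap'],robot.state()['joint_pos'])
b=snap('scene','sc7.png');a=snap('top','top7.png')
A=cv2.resize(b['color'][120:280,260:420],(400,400));B=cv2.resize(b['color'][220:380,110:270],(400,400))
cv2.imwrite('pics/p7.png',np.hstack([A,B]))
# dish grasp: tool y along dish y (yaw .146): tool x along dish +-x
y=.146; B0=toolR(y)*Ro.from_euler('z',90,degrees=True)
for k in(90,-90):
    T=toolR(y)*Ro.from_euler('z',k,degrees=True); print(k,T.as_matrix().round(2)[:,:2].tolist(),'toolx',np.degrees(np.arctan2(*T.as_matrix()[[1,0],0])))
E
```

```text
[ 604.58303343 -199.27422478  409.26118466] 85.41181625620807 [-4.46435340e-01  4.61347168e-01  2.72389371e-01  1.38237256e+00
  7.74298558e-04  1.07490804e+00]
90 [[0.99, 0.15], [0.15, -0.99], [0.0, 0.0]] toolx 8.365183808910034
-90 [[-0.99, -0.15], [-0.15, 0.99], [-0.0, 0.0]] toolx -171.63481619108998
```

View pics/p7.png

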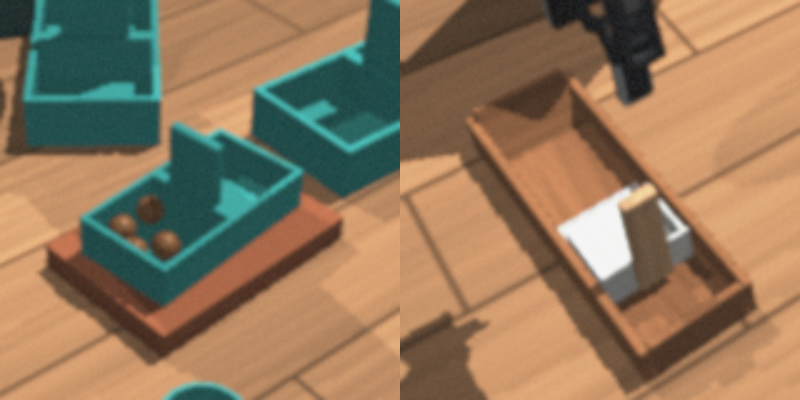

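```bash
python3 - <<'E'
from plan import *
b=dict(np.load('pics/sc7.png.npz'))
from ov import boxw
print(proj(b,boxw([491.8,207.8,.146],[(30,0,145),(-30,0,145),(55,-102,75),(55,102,75),(-55,-102,75)])))
T=toolR(.146)*Ro.from_euler('z',-90,degrees=True)
p,R=cur();q=np.array([491.8,207.8,340.]);W=[]
sl=Slerp([0,1],Ro.concatenate([R,T]))
for f in [.03,.1,.18,.26,.34,.42,.5,.58,.66,.74,.82,.9,.97,1]: W.append((p+(q-p)*f,sl(f),1))
rows(W,100)
E
```

```text
[[347.1976348  179.12790568]
 [327.92767839 168.84952791]
 [324.60434949 228.54586043]
 [380.49767964 188.57775304]
 [290.47420162 206.94077719]]
[[1.24,-0.28,0.21,0,0,-2.9,100],[2.91,-0.51,0.5,0,0,-6.7,100],[3.38,-0.18,0.56,0,0.1,-7.6,100],[3.37,0.26,0.57,0,0,-7.6,100],[3.31,0.71,0.57,0,0,-7.7,100],[3.19,1.14,0.58,0.1,0,-7.6,100],[3,1.56,0.56,0,0.1,-7.7,100],[2.77,1.94,0.58,0,0,-7.6,100],[2.49,2.29,0.57,0,0,-7.6,100],[2.16,2.6,0.58,0,0,-7.7,100]]
[[1.79,2.87,0.57,0,0,-7.6,100],[1.4,3.08,0.57,0,0.1,-7.7,100],[0.85,2.83,0.51,0,0,-6.7,100],[0.22,1.25,0.21,0,0,-2.8,100]]
```

The scoop lies flat in the trough, and the dish handle edge at px (329,170)–(349,181) matches the prediction within 2 px. Moving to the dish.

Call:
carry_out(steps=[[1.24,-0.28,0.21,0,0,-2.9,100],[2.91,-0.51,0.5,0,0,-6.7,100],[3.38,-0.18,0.56,0,0.1,-7.6,100],[3.37,0.26,0.57,0,0,-7.6,100],[3.31,0.71,0.57,0,0,-7.7,100],[3.19,1.14,0.58,0.1,0,-7.6,100],[3,1.56,0.56,0,0.1,-7.7,100],[2.77,1.94,0.58,0,0,-7.6,100],[2.49,2.29,0.57,0,0,-7.6,100],[2.16,2.6,0.58,0,0,-7.7,100]])

```text
clock: 16.9
position: [519.9, 103.4, 355.2]
eef_rot: [-0.002, 0.141, 0.99, 0.001]
force: [0.3, -0.6, -0.2]
finger_gap: 85.7
```

Call:
carry_out(steps=[[1.79,2.87,0.57,0,0,-7.6,100],[1.4,3.08,0.57,0,0.1,-7.7,100],[0.85,2.83,0.51,0,0,-6.7,100],[0.22,1.25,0.21,0,0,-2.8,100],[0,0,0,0,0,0,100],[0,0,0,0,0,0,100]])

```text
clock: 17.5
position: [491.3, 207.6, 337.7]
eef_rot: [-0.002, -0.072, 0.997, 0.001]
force: [0.6, -0.9, -0.1]
finger_gap: 85.3
```

```bash
python3 - <<'E'
from plan import *
T=toolR(.146)*Ro.from_euler('z',-90,degrees=True)
print(cur()[0],cur()[1].as_matrix().round(3),robot.state()['joint_pos'])
rows([(np.array([491.8,207.8,280.]),T,4)],100)
E
```

```text
[491.33456232 207.57137293 337.68422599] [[-0.99  -0.143 -0.005]
 [-0.143  0.99   0.003]
 [ 0.005  0.003 -1.   ]] [ 0.24609356  0.30829164 -0.16844844  1.0983902   0.00374723  0.10278916]
[[-0.02,0,1.44,0,-0.1,0,100],[-0.02,0,1.44,0.1,0,-0.1,100],[-0.01,0,1.45,0,-0.1,0,100],[-0.02,0,1.44,0.1,-0.1,-0.1,100]]
```

Descending with the open jaws (fixing the slight 0.3° tilt on the way), then closing.

Call:
carry_out(steps=[[-0.02,0,1.44,0.1,-0.1,0,100],[-0.02,0,1.44,0,-0.1,-0.1,100],[-0.02,0,1.44,0.1,-0.1,0,100],[-0.02,0,1.44,0,0,-0.1,100],[0,0,0,0,0,0,0],[0,0,0,0,0,0,0],[0,0,0,0,0,0,0],[0,0,0,0,0,0,0],[0,0,0,0,0,0,0],[0,0,0,0,0,0,0]], force=80)

```text
clock: 18.5
position: [491.9, 208.3, 280.8]
eef_rot: [0.001, -0.074, 0.997, 0.0]
force: [-0.5, -1.4, 6.6]
finger_gap: 11.0
```

Call:
carry_out(steps=[[0,0,-0.2,0,0,0,0],[0,0,-0.4,0,0,0,0],[0,0,-0.6,0,0,0,0],[0,0,-0.8,0,0,0,0],[0,0,0,0,0,0,0]])

```text
clock: 19.0
position: [492.1, 208.4, 301.4]
eef_rot: [0.001, -0.074, 0.997, 0.0]
force: [1.0, 0.1, -6.9]
finger_gap: 11.3
```

Call:
carry_out(steps=[[0,0,-1,0,0,0,0],[0,0,-1.2,0,0,0,0],[0,0,-1.5,0,0,0,0],[0,0,-1.5,0,0,0,0],[0,0,-1.2,0,0,0,0],[0,0,-1,0,0,0,0],[0,0,-0.6,0,0,0,0],[0,0,0,0,0,0,0],[0,0,0,0,0,0,0],[0,0,0,0,0,0,0]])

```text
clock: 20.0
position: [491.6, 208.2, 379.6]
eef_rot: [-0.0, -0.074, 0.997, -0.0]
force: [-0.1, 0.1, -6.3]
finger_gap: 10.8
```

Call:
carry_out(steps=[[0,0,0,0,0,0,0],[0,0,0,0,0,0,0],[0,0,0,0,0,0,0],[0,0,0,0,0,0,0],[0,0,0,0,0,0,0]])

```text
clock: 20.5
position: [491.7, 208.3, 380.1]
eef_rot: [0.0, -0.074, 0.997, 0.0]
force: [0.1, -0.3, -7.0]
finger_gap: 10.9
```

```bash
python3 - <<'E'
from plan import *
s=robot.state();print(s['position'],s['force'],s['wrist_torque'],np.abs(s['joint_vel']).max(),cur()[1].as_matrix()[:,2])
b=snap('scene','sc8.png');cv2.imwrite('pics/p8.png',cv2.resize(b['color'][90:400,110:430],(619,600)))
E
```

```text
[491.73842729 208.27447424 380.11786862] [ 0.13079085 -0.32841337 -6.95581801] [ 0.02964873 -0.00814356  0.01952804] 0.0013045142202337324 [ 5.32526482e-04  2.24194800e-04 -9.99999833e-01]
```

View pics/p8.png

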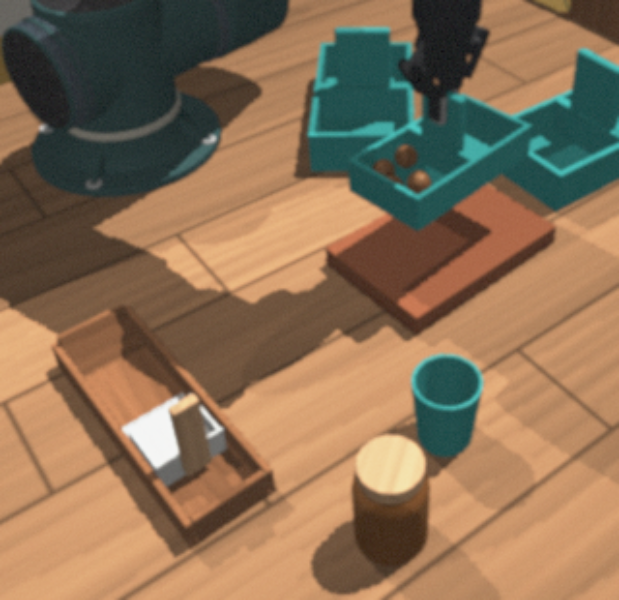

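The dish hangs level about 100 mm above the shelf. At least three walnuts are visible in it ((384,170), (406,155), (419,181)), the scoop is flat in the trough, and the cup and jar look unmoved. Handing in.

```bash
python3 -c "
from workcell import robot
print(robot.hand_in())"
```

```text
the job is handed in; nothing more can be done
None
```

The job is handed in. I gave it about 20.5 s into the 72 s allowed, and no verdict was reported.

- **Scooping:** The scoop pushed the walnuts to the ramp and took in all four. I tipped them into the -y well of the smallest dish, the one on the cedar shelf.
- **Scoop return:** I set the scoop back flat in the trough and let it go. The pictures show it lying flat with the trough otherwise empty.
- **Dish lift:** I took the dish by its centre handle and raised it about 99 mm straight up.

**Last checks:**
- **Hold:** The tool was vertical to within 0.001 rad and the joints were still. The force was steady at 7.0 N, somewhat above the 5.5 N I expected for the dish and walnuts.
- **Walnuts:** Three are clearly visible in the raised dish. The fourth is hidden behind the near wall, though it was visible in the well before the lift.
- **Bystanders:** The cup and jar look unmoved. I checked that by eye, not by measurement.
- **Disagreement:** My first fit of the trough's position was about 4 mm off. I corrected it with a second measurement, and the scoop met the ramp where that predicted.

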